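# Gauge a drilled chair rail and hold the bore probe in it

## Task

Inspect the drilled beech chair rail lying in its nest: first push the head of the height gauge all the way down by its round cap, so that its sprung foot rests on the rail and reads, and leave it down. Then take the slim bore probe by its square black handle out of its holder and lower it upright through the rail's hole, centred and never touching the rail, until its tip shows below the rail's underside and the handle is still clear of the top. Finish while holding the probe there, still in the gripper; leave the rail and everything else on the bench as it lies.

Things in the scene. Friction and masses are not known exactly. Their poses are not given: they have to be found in the camera images.
- nest: Fixed aluminium nest, base plate 90 x 310 x 8 mm with two uprights 60 mm high (30 mm long, centred at y = -130 and +130 mm) with 12 mm lips at their edges; the rail lies across the uprights. Origin: centre of its underside, on the bench; y along its length, z up. Between the uprights there is 52 mm of free height from the base plate to the rail's underside.
- rail: Loose beech chair rail, 300 mm long (y) x 70 mm wide (x) x 40 mm high (z), with a 20 mm long tenon on either end, 0.6 kg, lying in the nest with its underside 60 mm and its top 100 mm above the bench. Origin: centre of its underside; z up.
- rail_bore (a point): Centre of the mouth of the rail's only hole, on the rail's top face (100 mm above the bench): a plain vertical through-hole 32 mm in diameter and 40 mm deep, at rail y = -85 mm.
- gauge: Fixed height gauge beside the rail (on its +x side): base plate 90 x 90 mm and a 22 mm square column, top about 200 to 211 mm above the bench, with a sliding head whose arm reaches 85 mm along the gauge's -x over the rail, away from the hole. Origin: on the column's axis at the base's underside; z up; it sits up to 10 mm lower than flush with the bench from one start to another.
- gauge_head (a joint): Travel of the gauge's head down its column, m: 0 at the top, 0.035 at its lower stop. Starts between 0 and 0.006. Stiff slide: needs about 10 to 15 N downward and stays where it is left.
- gauge_cap (a point): Centre of the flat top of the round black cap (34 mm in diameter, 14 mm high) on the end of the head's arm, straight above the foot: press here, straight down. It is 189 to 199 mm above the bench with the head at 0, and sinks with the head.
- gauge_foot (a joint): How far the gauge's sprung foot is pushed up into the head, m: 0 when free, up to 0.028. The spring pushes down with about 2 N at 0 and 5 N at 0.020; with the head fully down the foot reads about 0.010 to 0.020 on the rail.
- gauge_pad (a point): Centre of the underside of the gauge's round steel foot (22 mm in diameter), 74 mm below the cap's top while the foot is free; it starts 9 to 25 mm above the rail's top.
- holder: Fixed grey socket block 56 x 56 x 50 mm with one 17 mm hole, floor 6 mm above the bench, in which the probe stands. Origin: centre of its underside.
- probe: Loose bore probe, 0.15 kg, standing upright in its holder: steel stem 14 mm in diameter from 0 to 110 mm, then a black square handle 24 x 24 mm from 110 to 170 mm (flat sides facing its x and y axes), and a 4 mm button on top. Origin: centre of the stem's lower end (the tip), 6 mm above the bench at the start; z up along the stem.
- plug_holder: Fixed grey socket block 56 x 56 x 50 mm like the other, in which the plug gauge stands; the two blocks may have swapped places. Origin: centre of its underside.
- plug: Bystander, not used: stout plug gauge standing in the other block, steel 25 mm in diameter with a round black handle 32 mm in diameter, 140 mm tall over all. Origin: centre of its lower end.
- screwdriver: Bystander: screwdriver lying on the bench, 200 mm long.
- wrench: Bystander: wrench lying on the bench, 170 mm long.
- tape: Bystander: closed tape measure, 70 x 38 x 62 mm.
- glue: Bystander: white glue bottle, 60 mm in diameter, 160 mm tall.
- offcut: Bystander: plywood offcut 110 x 45 x 30 mm.
There are look-alikes about, which are no part of the job. What is shaped like the probe but blue or yellow is not meant.

How it is judged:
By the outcome, as a careful person would: the job done as asked, in the order asked, and still so for the second after the job is handed in, while the arm keeps its last pose, push and grip.
It also fails if it takes over 58 s, if anything falls off the work surface, if the arm or the gripper's body presses on something with over 40 N, if the wrist force passes 120 N, or if a joint passes its speed limit or range.

## Robot

A 7-joint arm with a two-finger parallel gripper is mounted at the origin on the work surface. World frame = base frame: x ahead of the robot, y to its left, z up, the work surface at z = 0. Lengths are in m, angles in rad, forces in N, time in s.
With the tool pointing down it reaches from about 0.425 to 0.95 m from the base axis. Payload 4.7 kg.
Tool frame: the origin (TCP) lies on the centre line of the jaws, within the pads' length; the fingertips stand robot.nose_length ahead of it and the grasp point (between the pads) lies 8 mm behind it (robot.nose_length is the distance from the TCP to the fingertips, in m); z points along the fingers, x is the direction in which the jaws open and shut, and the axes are right-handed (so a half turn about z gives the same grasp; the last joint's range is limited). The gripper opens to 85 mm and grips with 20 to 120 N. Pads are 22 mm wide; open, the fingers measure 114 mm over their backs; the gripper's body (76 mm by 85 mm) begins 54 mm behind the grasp point. The pads swing forward as they close: fully open they stand 13 mm farther back than shut.
Start: joints at [-1.208, 0.469, -0.049, 1.532, 0.024, 1.141, -0.082], TCP at [0.258, 0.624, 0.242] pointing down, gripper open.
Joint ranges: [-2.59, 2.59], [-0.33, 1.99], [-1.39, 1.29], [0.1, 2.45], [-1.04, 4.18], [0.21, 1.99], [-2.66, 2.66]. Speed limits (rad/s): [2.57, 2.57, 3.14, 3.14, 3.14, 3.14, 3.14].

## Interface

Orientations are given as [roll, pitch, yaw] about the fixed x, y, z axes, in that order (R = Rz(yaw) Ry(pitch) Rx(roll)).
In Python, from plant import robot gives the robot as it stands. Calls block until the motion is done:
- robot.goto(position, orientation): joint-space move of the TCP to a pose.
- robot.move_straight(position, vel=0.15, attitude=None, contact_N=None): straight line of the TCP; attitude=None keeps the orientation; vel is the mean speed in m/s. With contact_N (N) it stops when the force on the tool has changed by that much, and returns True; else False.
- robot.move_joints(angles): joint-space move.
- robot.grip(opening, strength=None): opening from 0.0 (shut) to 1.0 (fully open); strength is the grip in N (None keeps the last); returns when the fingers have stopped.
- robot.sleep(seconds).
- robot.inverse_kinematics(position, orientation): joint angles nearest the present ones, or None.
- robot.sense(): the state.
- robot.grab_frame(name): name is "side" or "top"; returns a dict with "image" (480x640x3 uint8, red, green, blue), "range_z" (480x640 float32, m along the optical axis (not along the pixel's ray), 0 where there is no reading), "fx", "fy", "cx", "cy" (pixels), "dist_coeffs" ([k1, k2, p1, p2, k3] as OpenCV has them; the pictures are not rectified), "R" (3x3) and "t" (3): a world point X has camera coordinates R X + t. Camera axes: x right, y down, z forward; pixel columns grow to the right and rows downward; lengths in m; the calibration is good to about 2 mm. A picture is of the moment at which its call begins.
A pose or a line that the arm cannot do raises robot.IKError and nothing moves.
- robot.close_job(): hands the job in, once; it reports no verdict.
The state is a dict: "t": time; "joint_pos": joint angles; "joint_velocities": joint speeds; "effort": joint torques, N m; "tcp_pos": TCP position; "tcp_rot": TCP orientation; "wrist_force": force on the tool from outside, world axes, zero at the start; "torque": the same for the moment, N m; "opening": opening from 0.0 (shut) to 1.0 (fully open).
Only numpy, scipy, OpenCV 4.12 (cv2) and the standard library are available. Lean on these libraries where they do the work, as an engineer would, in place of code of your own. Each camera call takes 0.05 s, during which the arm holds its last target.

## Working session

There is one attempt and no reset: what is moved stays moved. The work goes in short steps, each a Python script; the robot and the scene stay as the last script left them, time stands still between calls to the robot, and variables do not carry over. Pictures are saved under pics/ and viewed, and the job is handed in when it is done.

```bash
ls -la; mkdir -p pics; cat > h.py <<'E'
import numpy as np, cv2, pickle
def save(f,name): cv2.imwrite('pics/'+name, cv2.cvtColor(f['image'],cv2.COLOR_RGB2BGR))
def K(f): return np.array([[f['fx'],0,f['cx']],[0,f['fy'],f['cy']],[0,0,1.]])
def ray(f,uv):
    uv=np.atleast_2d(np.array(uv,float))
    n=cv2.undistortPoints(uv[:,None],K(f),np.array(f['dist_coeffs'],float))[:,0]
    R=np.array(f['R']);t=np.array(f['t'])
    return -R.T@t,(np.c_[n,np.ones(len(n))])@R
def plane(f,uv,z):
    o,d=ray(f,uv); return o+d*((z-o[2])/d[:,2])[:,None]
def cloud(f):
    h,w=f['range_z'].shape
    u,v=np.meshgrid(np.arange(w),np.arange(h))
    n=cv2.undistortPoints(np.c_[u.ravel(),v.ravel()].astype(float)[:,None],K(f),np.array(f['dist_coeffs'],float))[:,0]
    z=f['range_z'].ravel()[:,None]
    P=(np.c_[n,np.ones(len(n))]*z-np.array(f['t']))@np.array(f['R'])
    P[z[:,0]==0]=np.nan
    return P.reshape(h,w,3)
def proj(f,X):
    return cv2.projectPoints(np.atleast_2d(np.array(X,float)),cv2.Rodrigues(np.array(f['R'],float))[0],np.array(f['t'],float),K(f),np.array(f['dist_coeffs'],float))[0][:,0]
def tri(f1,p1,f2,p2):
    o1,d1=ray(f1,p1);o2,d2=ray(f2,p2);d1=d1[0];d2=d2[0]
    A=np.c_[d1,-d2];s=np.linalg.lstsq(A,o2-o1,rcond=None)[0]
    a=o1+d1*s[0];b=o2+d2*s[1];return (a+b)/2,np.linalg.norm(a-b)
E
python3 - <<'E'
from plant import robot
from h import *
for n in('top','side'):
    f=robot.grab_frame(n);save(f,n+'0.png');pickle.dump(f,open(n+'0.pkl','wb'))
    print(n,np.array(f['R']).round(3),np.array(f['t']).round(3),f['fx'],f['dist_coeffs'],(-np.array(f['R']).T@np.array(f['t'])).round(3))
s=robot.sense();print(s,robot.nose_length)
E
```

```text
total 12
drwxr-xr-x  3 agent agent 4096 Dec  7 05:10 .
drwxr-xr-x 23 root  root  4096 Dec  7 05:09 ..
drwxr-xr-x  2 agent agent 4096 Dec  7 05:10 pics
top [[ 0.018 -1.    -0.021]
 [-0.991 -0.014 -0.135]
 [ 0.134  0.024 -0.991]] [0.006 0.617 1.246] 526.7660027763136 [-0.09977759  0.          0.          0.          0.        ] [ 0.444 -0.014  1.317]
side [[ 0.793 -0.609 -0.   ]
 [-0.374 -0.487 -0.789]
 [ 0.481  0.626 -0.614]] [-0.494  0.324  0.919] 467.0842031738786 [-0.06024114  0.          0.          0.          0.        ] [ 0.072 -0.718  0.82 ]
{'t': 0.1, 'joint_pos': array([-1.20791531,  0.46937776, -0.04859053,  1.53357973,  0.02409548,
        1.14101475, -0.08226448]), 'joint_velocities': array([ 2.69140452e-03, -3.98219346e-03, -9.51694108e-05, -3.77493297e-03,
       -2.11115468e-03, -1.39646778e-03,  3.73258816e-04]), 'effort': array([ 1.45801820e-03, -5.11515069e+01, -4.64768638e-02, -2.38388515e+01,
        1.07972472e-02,  4.40055155e-03,  2.39408216e-06]), 'tcp_pos': array([0.25753132, 0.62338648, 0.24135266]), 'tcp_rot': array([3.14153148e+00, 1.79317710e-03, 1.17907407e+00]), 'wrist_force': array([ 0.86443502, -0.24067531, -0.45031484]), 'torque': array([-0.02183108,  0.01451287, -0.03648321]), 'opening': 0.9964863926728756} 0.011
```

View pics/top0.png

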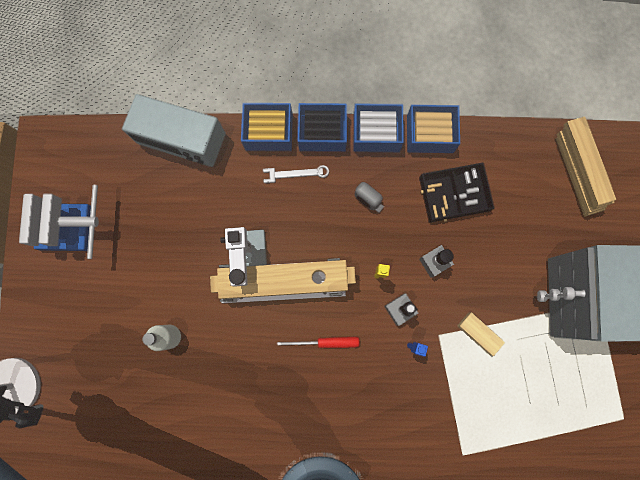

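View pics/side0.png

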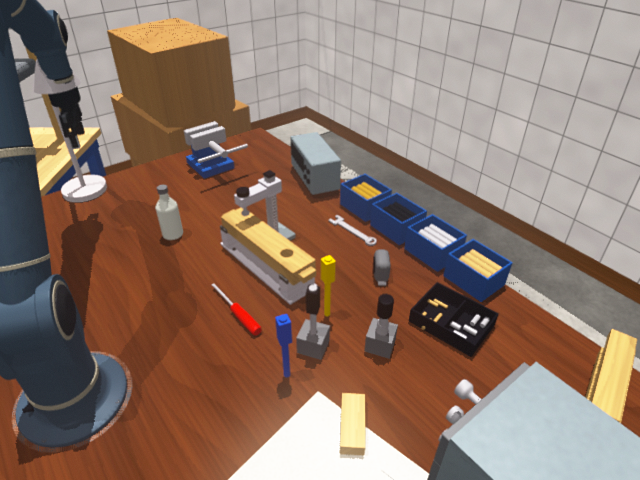

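The top view shows the rail at (283,279), its hole at (319,277), the gauge cap at (237,277), and two socket blocks at (402,310) and (437,262). The yellow look-alike is at (383,270) and the blue one at (420,350). In the side view the blocks are at (313,338) and (380,338). I'll enlarge both views.

```bash
python3 - <<'E'
from h import *
t=pickle.load(open('top0.pkl','rb'));s=pickle.load(open('side0.pkl','rb'))
a=cv2.resize(t['image'][215:365,370:470],(400,600),interpolation=cv2.INTER_CUBIC)
b=cv2.resize(s['image'][240:390,260:360+0],(400,600),interpolation=cv2.INTER_CUBIC)
cv2.imwrite('pics/c1.png',np.hstack([a,b])[:,:,::-1])
a=cv2.resize(t['image'][215:315,200:365],(800,485),interpolation=cv2.INTER_CUBIC)
cv2.imwrite('pics/c2.png',a[:,:,::-1])
b=cv2.resize(s['image'][165:315,210:410],(800,600),interpolation=cv2.INTER_CUBIC)
cv2.imwrite('pics/c3.png',b[:,:,::-1])
E
```

```text
(no output)
```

View pics/c1.png

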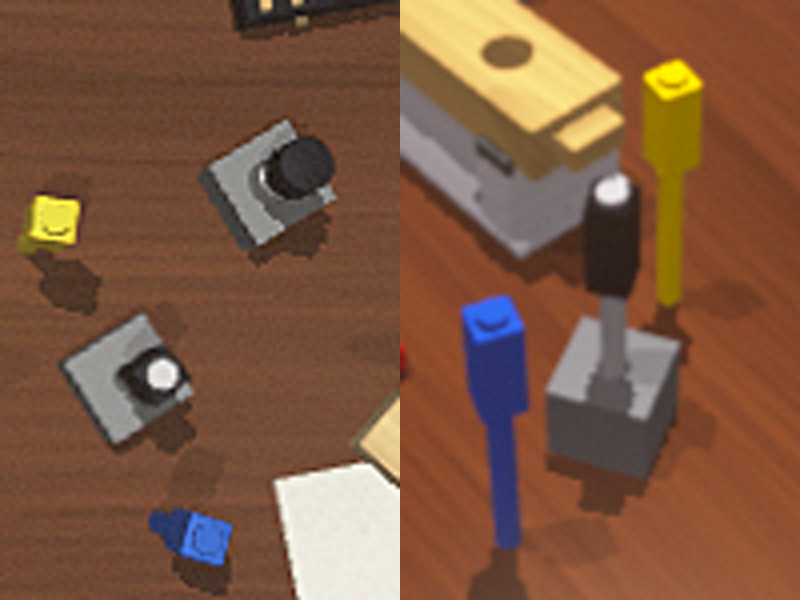

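View pics/c2.png

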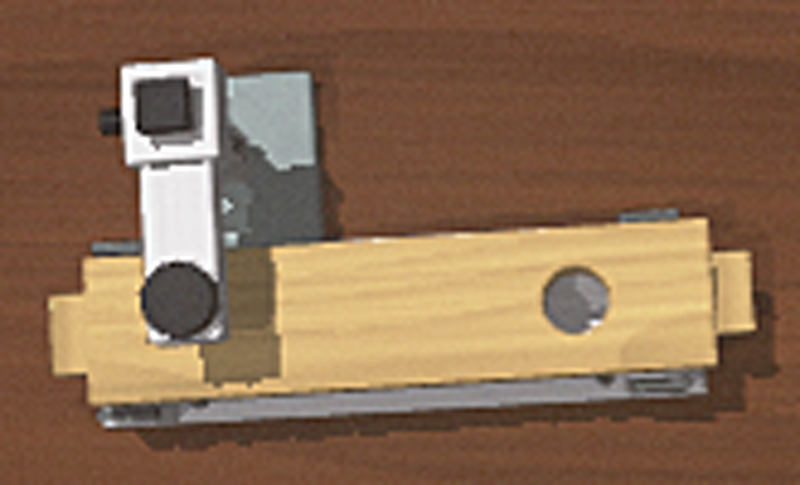

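View pics/c3.png

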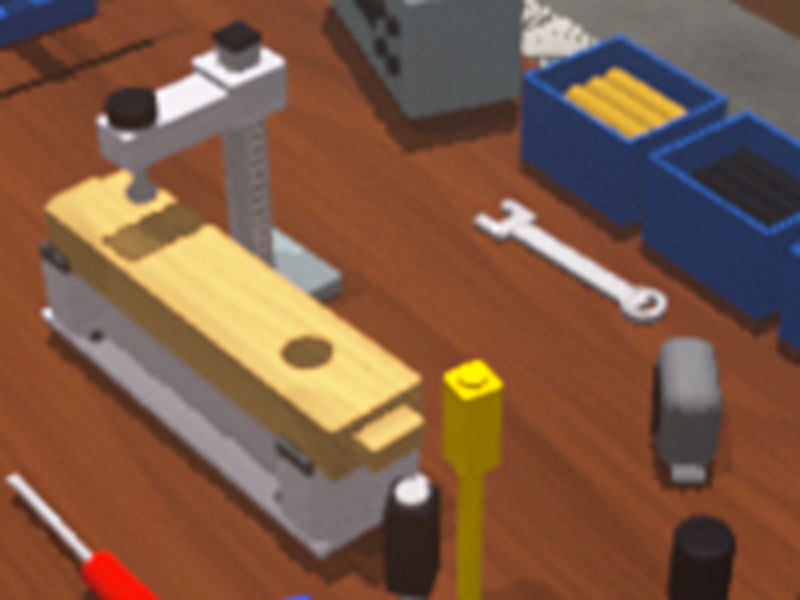

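The object at (403,310) in the top view and (313,340) in the side view has a slim stem, a long square black handle and a light button, so it is the probe. The one at (437,262)/(380,338) is stout with a round handle, so it is the plug. The blue one at (420,350) and the yellow one at (383,270) are look-alikes. Next I'll measure.

```bash
python3 - <<'E'
from h import *
F={n:pickle.load(open(n+'0.pkl','rb')) for n in('top','side')}
def comps(m,amin=8):
    n,l,s,c=cv2.connectedComponentsWithStats(m.astype(np.uint8));return [(c[i].round(1),s[i].tolist(),l==i) for i in range(1,n) if s[i][4]>=amin]
rois={'top':dict(cap=(222,262,252,292),hole=(305,265,333,290),probe=(385,290,425,335)),
 'side':dict(cap=(230,182,254,202),hole=(276,244,298,262),probe=(300,275,330,325))}
for n,f in F.items():
    P=cloud(f);hsv=cv2.cvtColor(f['image'],cv2.COLOR_RGB2HSV)
    for k,(x0,y0,x1,y1) in rois[n].items():
        sub=P[y0:y1,x0:x1];h=hsv[y0:y1,x0:x1]
        print(n,k,'z max/percentiles',np.nanpercentile(sub[...,2],[1,25,50,75,95,100]).round(4))
        if k=='hole': m=(h[...,1]<90)|(h[...,2]<150)
        else: m=h[...,2]<80
        for c,s,mm in comps(m):
            q=sub[mm];print('  dark',c+[x0,y0],s[4],s[2:4],'z',np.nanpercentile(q[:,2],[5,50,95]).round(4))
        if k=='probe':
            m=(h[...,2]>170)&(h[...,1]<60)
            for c,s,mm in comps(m,4):
                q=sub[mm];print('  bright',c+[x0,y0],s[4],s[2:4],np.nanmedian(q,0).round(4))
        if k=='cap':
            zc=np.nanpercentile(sub[h[...,2]<80][:,2],80);mm=(h[...,2]<80)&(abs(sub[...,2]-zc)<.004)
            print('  cap top xyz',zc,np.nanmean(sub[mm],0).round(4),mm.sum(),np.argwhere(mm).mean(0)[::-1]+[x0,y0])
E
```

```text
top cap z max/percentiles [0.001  0.1012 0.1052 0.1855 0.1985 0.2029]
  dark [236.6 276.8] 144 [16, 16] z [0.1912 0.1969 0.2004]
  cap top xyz 0.19847030968755194 [0.5259 0.1872 0.1974] 120 [236.14166667 276.63333333]
top hole z max/percentiles [0.0058 0.0979 0.1008 0.1025 0.105  0.1087]
  dark [318.3 276.5] 155 [14, 14] z [0.006  0.0103 0.0929]
top probe z max/percentiles [-0.0043  0.0003  0.003   0.0498  0.1769  0.1857]
  dark [389.7 291.4] 20 [9, 4] z [-0.0027 -0.0003  0.0051]
  dark [406.7 309.2] 117 [19, 16] z [0.0523 0.1741 0.1808]
  dark [406.4 320.7] 122 [34, 23] z [-0.0024  0.0018  0.0423]
  bright [410.1 308.2] 42 [7, 7] [ 0.4657 -0.1861  0.1811]
side cap z max/percentiles [-0.0028  0.001   0.1705  0.1836  0.1968  0.1987]
  dark [242.4 191.6] 111 [13, 10] z [0.1864 0.1953 0.1979]
  cap top xyz 0.1969874370997842 [0.526 0.183 0.196] 77 [242.36363636 190.37662338]
side hole z max/percentiles [0.0002 0.0978 0.0999 0.1009 0.1023 0.1038]
  dark [286.3 252.8] 66 [12, 7] z [0.0795 0.0893 0.0982]
side probe z max/percentiles [-0.0016  0.0026  0.0515  0.1272  0.1767  0.184 ]
  dark [311.5 301.3] 353 [20, 28] z [0.0021 0.1476 0.1772]
  bright [312.7 287. ] 46 [8, 7] [ 0.4674 -0.1867  0.1799]
```

```bash
python3 - <<'E'
from h import *
t=pickle.load(open('top0.pkl','rb'));s=pickle.load(open('side0.pkl','rb'))
print('cap',tri(t,[236.2,276.6],s,[242.4,190.3]))
print('hole',tri(t,[318.3,276.5],s,[286.3,252.8]))
print('button',tri(t,[410.1,308.2],s,[312.7,287.0]))
print('hole z=.1',plane(t,[318.3,276.5],.1),plane(s,[286.3,252.8],.1))
# rail top
P=cloud(t);hsv=cv2.cvtColor(t['image'],cv2.COLOR_RGB2HSV)
m=((hsv[...,0]>10)&(hsv[...,0]<30)&(hsv[...,1]>60)&(hsv[...,2]>90)&(abs(P[...,2]-.1)<.012)).astype(np.uint8)
m[:,:205]=0;m[:,360:]=0;m[:240]=0;m[310:]=0
ys,xs=np.nonzero(m);W=plane(t,np.c_[xs,ys],.1)[:,:2].astype(np.float32)
print(len(xs),cv2.minAreaRect(W))
# edge lines: per column outer rows in body between u 225..340 
for nm,pick in(('near',np.max),('far',np.min)):
    pts=[(u,pick(np.nonzero(m[:,u])[0])+(.5 if pick is np.max else -.5)) for u in range(260,338)]
    w=plane(t,pts,.1)[:,:2];c=np.polyfit(w[:,1],w[:,0],1);print(nm,c,'yaw',np.arctan(c[0]), 'x at hole', np.polyval(c,plane(t,[318.3,276.5],.1)[0,1]))
a=cv2.resize(t['image'][290:335,385:430],(600,600),interpolation=cv2.INTER_NEAREST)
b=np.clip(a.astype(float)*1.8+20,0,255).astype(np.uint8)
cv2.imwrite('pics/d1.png',b[:,:,::-1])
a=cv2.resize(s['image'][280:320,293:333],(600,600),interpolation=cv2.INTER_NEAREST)
b=np.clip(a.astype(float)*2.5+20,0,255).astype(np.uint8)
cv2.imwrite('pics/d2.png',b[:,:,::-1])
E
```

```text
cap (array([0.52716892, 0.18730717, 0.19352414]), np.float64(0.0019765285949016253))
hole (array([0.53712025, 0.01316146, 0.09948897]), np.float64(0.0010807658927196261))
button (array([ 0.46601727, -0.18697864,  0.18065266]), np.float64(0.0017936935500128314))
hole z=.1 [[0.53661113 0.01341803 0.1       ]] [[0.53727681 0.01240385 0.1       ]]
3714 ((0.5296295881271362, 0.09768776595592499), (0.07091700285673141, 0.33798155188560486), 4.757094383239746)
near [-0.08259485  0.50216953] yaw -0.08240780179307997 x at hole 0.5010612677205543
far [-0.08079084  0.57306878] yaw -0.08061575090040204 x at hole 0.5719847283508015
```

View pics/d1.png

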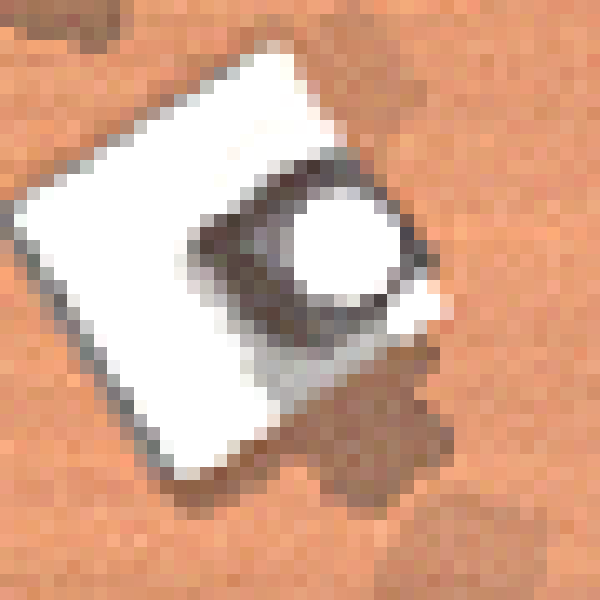

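View pics/d2.png

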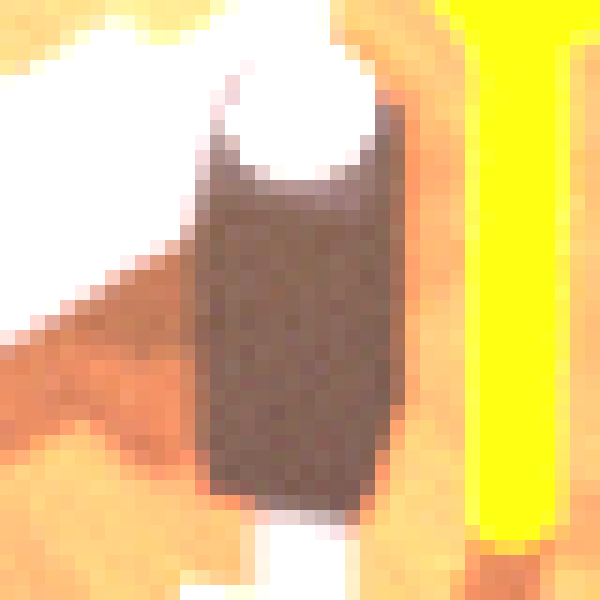

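```bash
python3 - <<'E'
from h import *
t=pickle.load(open('top0.pkl','rb'));s=pickle.load(open('side0.pkl','rb'))
p=plane(s,[(293+205/15-.5,280+492/15-.5),(293+360/15-.5,280+522/15-.5),(293+405/15-.5,280+405/15-.5)],.116)
for a,b in((0,1),(1,2),(0,2)):
    d=(p[b]-p[a])[:2];print('handle bottom',np.hypot(*d),np.degrees(np.arctan2(d[1],d[0])))
print(p, (p[0]+p[2])/2)
q=plane(t,[(385+x/600*45-.5,290+y/600*45-.5) for x,y in[(10,210),(270,45),(185,475),(450,305)]],.05)
for a,b in((0,1),(0,2),(2,3),(1,3)):
    d=(q[b]-q[a])[:2];print('block',np.hypot(*d),np.degrees(np.arctan2(d[1],d[0])))
print('block centre',q.mean(0))
# block top-left edge & handle edges in top view with contour
q=plane(t,[(385+x/600*45-.5,290+y/600*45-.5) for x,y in[(195,232),(320,152),(350,155),(437,265)]],.174)
for a,b in((0,1),(2,3)):
    d=(q[b]-q[a])[:2];print('handle top',np.hypot(*d),np.degrees(np.arctan2(d[1],d[0])))
print(q.round(4))
E
```

```text
handle bottom 0.021742113270693954 -52.117034527747926
handle bottom 0.022509244371863486 36.65417001390187
handle bottom 0.03162871733289105 -6.759336322006464
[[ 0.45178242 -0.18448265  0.116     ]
 [ 0.46513318 -0.20164297  0.116     ]
 [ 0.48319129 -0.18820532  0.116     ]] [ 0.46748686 -0.18634399  0.116     ]
block 0.055659072347672874 -57.117750189342956
block 0.05637985072914623 -146.05822790986278
block 0.0566947722075816 -57.01754557836046
block 0.05630941837231758 -145.0027290138611
block centre [ 0.4658303  -0.18612213  0.05      ]
handle top 0.024196027746087374 -56.98477100853224
handle top 0.02251283198471721 -141.29341568230527
[[ 0.4679 -0.1638  0.174 ]
 [ 0.481  -0.1841  0.174 ]
 [ 0.4806 -0.1889  0.174 ]
 [ 0.4631 -0.203   0.174 ]]
```

```bash
python3 - <<'E'
from h import *
from plant import robot
t=pickle.load(open('top0.pkl','rb'));s=pickle.load(open('side0.pkl','rb'))
b=cv2.resize(s['image'][0:220,0:220],(600,600),interpolation=cv2.INTER_CUBIC)
cv2.imwrite('pics/e1.png',b[:,:,::-1])
P=cloud(t)
print('yellow',P[270,383],'blue',P[350,420],'plug',P[257,444],'gauge top',P[236,234],'disc',P[375,20])
Ps=cloud(s)
for u,v in[(328,262),(284,322),(385,299),(83,188),(70,165),(60,120),(269,176)]: print((u,v),Ps[v,u].round(3))
for nm,p,ys in(('cap',[.527,.186,.26],[0,45,90,-90,135]),('capd',[.527,.186,.16],[0,45,90,-90,135]),('probe',[.466,-.1865,.14],[35,-55,125,-145]),('probeup',[.466,-.1865,.30],[35,-55,125,-145]),('hole',[.537,.013,.17],[35,-55,125,-145])):
    for y in ys:
        q=robot.inverse_kinematics(p,[np.pi,0,np.radians(y)]);print(nm,y,None if q is None else np.round(q,2))
E
```

```text
yellow [ 0.54741779 -0.12890644  0.17225746] blue [ 0.37660346 -0.20825183  0.17683922] plug [ 0.58059129 -0.26776062  0.14868308] gauge top [0.61169426 0.19253845 0.21171486] disc [0.27767127 0.76595001 0.02269083]
(328, 262) [ 0.546 -0.136  0.169]
(284, 322) [ 0.375 -0.221  0.171]
(385, 299) [ 0.581 -0.276  0.148]
(83, 188) [0.245 0.773 0.021]
(70, 165) [ 0.288  1.302 -0.139]
(60, 120) [0.222 0.564 0.338]
(269, 176) [0.606 0.183 0.209]
cap 0 [-0.74  0.27  0.4   1.81 -0.12  1.08 -0.3 ]
cap 45 [-0.62  0.26  0.25  1.8  -0.07  1.08  0.44]
cap 90 [-0.51  0.26  0.11  1.8  -0.03  1.08  1.19]
cap -90 [-0.92  0.29  0.64  1.82 -0.2   1.09 -1.79]
cap 135 [-0.38  0.26 -0.04  1.79  0.01  1.09  1.93]
capd 0 [-0.71  0.38  0.38  1.92 -0.18  0.88 -0.24]
capd 45 [-0.6   0.37  0.23  1.91 -0.11  0.87  0.47]
capd 90 [-0.48  0.37  0.08  1.9  -0.04  0.87  1.19]
capd -90 [-0.89  0.42  0.62  1.93 -0.31  0.89 -1.69]
capd 135 [-0.34  0.37 -0.09  1.9   0.04  0.88  1.9 ]
probe 35 [-0.38  0.42  0.87  2.08 -0.43  0.83  1.35]
probe -55 [-0.5   0.49  1.04  2.08 -0.56  0.88 -0.09]
probe 125 [ 0.94  0.43 -0.8   2.01  0.4   0.87  2.1 ]
probe -145 [-0.54  0.53  1.12  2.09 -0.62  0.91 -1.6 ]
probeup 35 [-0.5   0.17  0.92  1.9  -0.14  1.15  1.08]
probeup -55 [-0.59  0.19  1.03  1.9  -0.17  1.15 -0.45]
probeup 125 [-0.45  0.16  0.85  1.89 -0.13  1.15  2.63]
probeup -145 [-0.65  0.21  1.12  1.9  -0.21  1.16 -1.99]
hole 35 [-0.44  0.34  0.42  1.96 -0.18  0.88  0.68]
hole -55 [-0.6   0.37  0.62  1.97 -0.27  0.89 -0.79]
hole 125 [-0.24  0.32  0.17  1.95 -0.07  0.88  2.15]
hole -145 [-0.92  0.54  1.12  1.98 -0.58  0.99 -2.04]
```

View pics/e1.png

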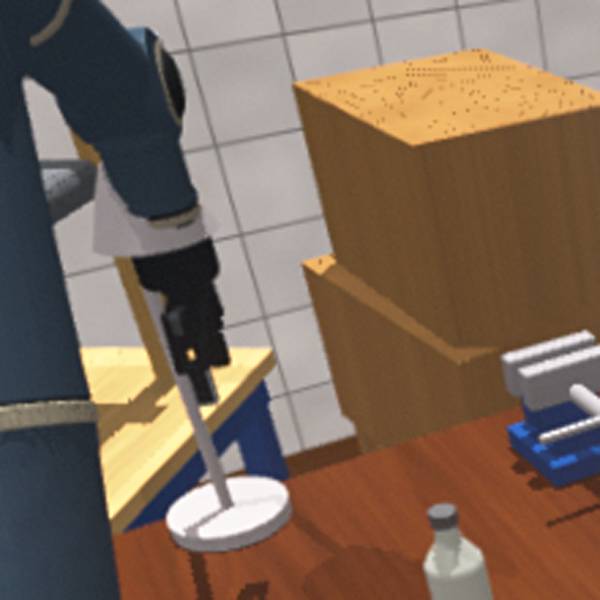

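```bash
python3 - <<'E'
from h import *
from plant import robot
yaw=np.radians(45)
robot.grip(0.0,40)
robot.goto([.527,.186,.245],[np.pi,0,yaw])
s=robot.sense();print(s['t'],s['tcp_pos'],s['wrist_force'],s['opening'])
c=robot.move_straight([.527,.186,.19],vel=.04,contact_N=4)
s=robot.sense();print('contact',c,s['t'],s['tcp_pos'],s['wrist_force'], 'tip z',s['tcp_pos'][2]-robot.nose_length)
f=robot.grab_frame('top');save(f,'p1.png')
f=robot.grab_frame('side');save(f,'p1s.png')
E
python3 - <<'E'
import cv2,numpy as np
a=cv2.imread('pics/p1.png')[200:320,190:350];b=cv2.imread('pics/p1s.png')[120:240,190:350]
cv2.imwrite('pics/p1c.png',cv2.resize(np.vstack([a,b]),None,fx=2.5,fy=2.5,interpolation=cv2.INTER_CUBIC))
E
```

```text
2.7333 [0.5266251  0.18784807 0.24492337] [-0.50257219  0.07978529  0.22208449] -0.0016670352074863593
contact True 3.675 [0.52648516 0.18577654 0.20483688] [ 0.29081944 -0.20113569 -0.18584493] tip z 0.19383688142490016
```

View pics/p1c.png

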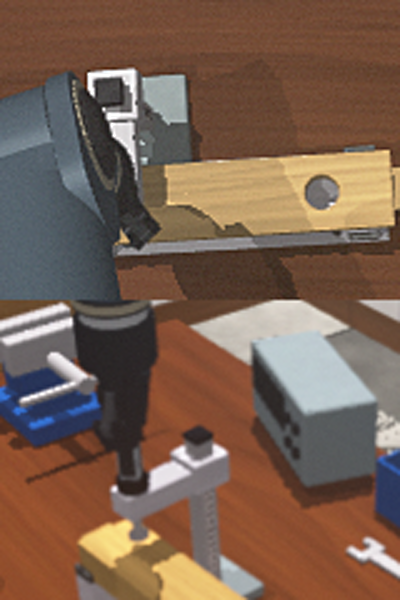

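The fingertips met the cap at z = 0.194, which matches the two-view 0.1935, and the side view shows them centred on it. Now I'll press down to the stop.

```bash
python3 - <<'E'
from h import *
from plant import robot
z0=.2048
for i in range(4):
    c=robot.move_straight([.527,.186,.160],vel=.03,contact_N=28)
    s=robot.sense();print(c,round(s['t'],2),s['tcp_pos'].round(4),s['wrist_force'].round(1),'travel',round(z0-s['tcp_pos'][2],4))
    if z0-s['tcp_pos'][2]>.028 : break
E
```

```text
True 4.82 [0.5265 0.1858 0.175 ] [-1.4 -0.7  6.3] travel 0.0298
```

```bash
python3 - <<'E'
from h import *
from plant import robot
c=robot.move_straight([.527,.186,.160],vel=.02,contact_N=26)
s=robot.sense();print(c,round(s['t'],2),s['tcp_pos'].round(4),s['wrist_force'].round(1))
robot.move_straight([.527,.186,.25],vel=.15)
robot.goto([.50,-.05,.32],[np.pi,0,np.radians(-55)])
for n in('top','side'):
    f=robot.grab_frame(n);save(f,n+'1.png');pickle.dump(f,open(n+'1.pkl','wb'))
print(robot.sense()['t'])
t=pickle.load(open('top1.pkl','rb'));s=pickle.load(open('side1.pkl','rb'))
a=cv2.resize(s['image'][165:290,210:340],(600,577),interpolation=cv2.INTER_CUBIC);cv2.imwrite('pics/g1.png',a[:,:,::-1])
for n,f,(x0,y0,x1,y1) in(('side',s,(230,182,258,215)),('top',t,(222,262,252,292))):
    P=cloud(f)[y0:y1,x0:x1];h=cv2.cvtColor(f['image'],cv2.COLOR_RGB2HSV)[y0:y1,x0:x1];m=h[...,2]<80
    zc=np.nanpercentile(P[m][:,2],80);m&=abs(P[...,2]-zc)<.004
    print(n,zc,np.nanmean(P[m],0).round(4),np.argwhere(m).mean(0)[::-1]+[x0,y0])
E
```

```text
True 5.15 [0.5266 0.1858 0.175 ] [-1.2 -0.4  6.4]
7.0917
side 0.16496103515675317 [0.5256 0.1832 0.164 ] [243.43243243 201.08108108]
top 0.1667791281683298 [0.5268 0.187  0.1657] [238.75438596 277.34210526]
```

View pics/g1.png

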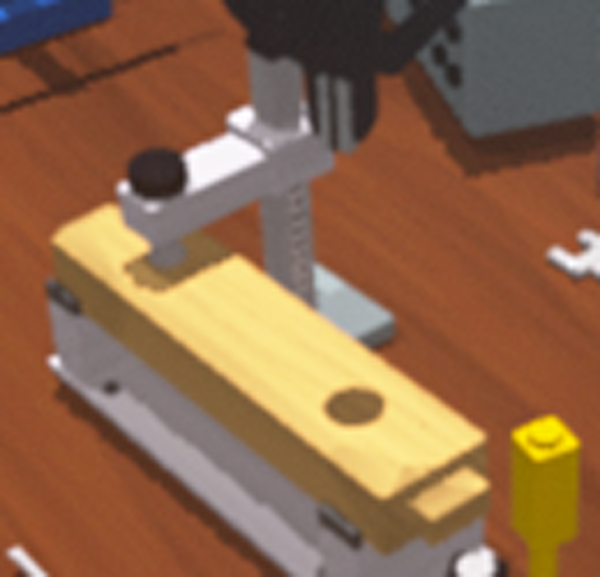

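View pics/top1.png

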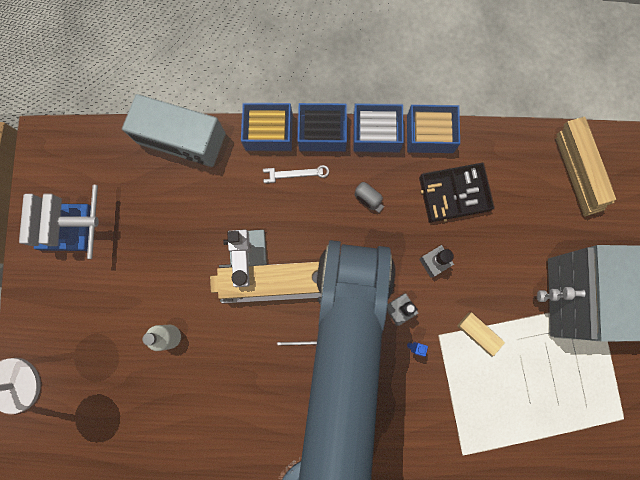

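The head is fully down. A second press stopped at the same height, and the cap is now at about 0.164 with the foot resting on the rail in the side view. Next is the probe.

```bash
python3 - <<'E'
from h import *
from plant import robot
O=[np.pi,0,np.radians(-55)]
robot.grip(0.85)
robot.goto([.4662,-.1866,.30],O)
c=robot.move_straight([.4662,-.1866,.138],vel=.12,contact_N=8)
s=robot.sense();print(c,round(s['t'],2),s['tcp_pos'].round(4),s['tcp_rot'].round(3),s['wrist_force'].round(1))
for n in('top','side'):
    f=robot.grab_frame(n);save(f,n+'2.png');pickle.dump(f,open(n+'2.pkl','wb'))
    x0,y0=(355,240) if n=='top' else (255,240)
    cv2.imwrite(f'pics/g2{n}.png',cv2.resize(f['image'][y0:y0+120,x0:x0+120],(600,600),interpolation=cv2.INTER_CUBIC)[:,:,::-1])
E
python3 -c "
import cv2,numpy as np
a=[cv2.imread(f'pics/g2{n}.png') for n in('top','side')];cv2.imwrite('pics/g2.png',cv2.resize(np.hstack(a),(800,400)))"
```

```text
False 9.9 [ 0.4667 -0.1868  0.1386] [-3.141e+00 -1.000e-03 -9.600e-01] [-0.5  0.4 -0.4]
```

View pics/g2.png

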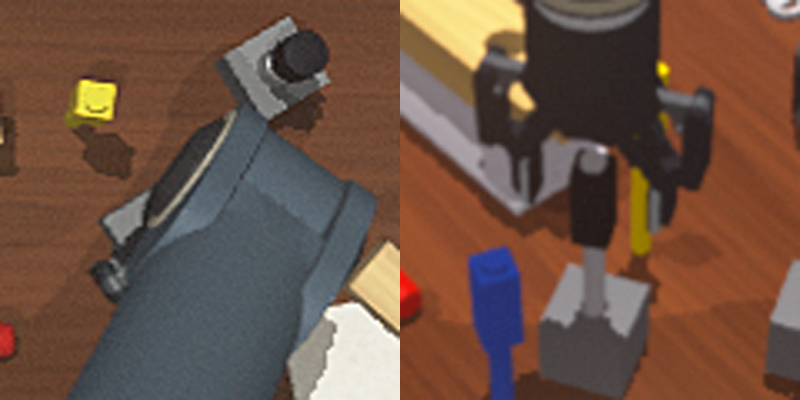

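The handle stands between the open fingers: side crop at (593,200), with fingers at (525,180) and (665,200). I'll grip and lift.

```bash
python3 - <<'E'
from h import *
from plant import robot
robot.grip(0.0,50)
s=robot.sense();print(round(s['t'],2),s['opening'],s['tcp_pos'].round(4),s['wrist_force'].round(1),s['torque'].round(2))
robot.move_straight([.4662,-.1866,.16],vel=.05)
s=robot.sense();print(s['wrist_force'].round(1))
robot.move_straight([.4662,-.1866,.34],vel=.15)
s=robot.sense();print(round(s['t'],2),s['opening'],s['tcp_pos'].round(4),s['wrist_force'].round(1),s['torque'].round(2))
for n in('top','side'):
    f=robot.grab_frame(n);save(f,n+'3.png');pickle.dump(f,open(n+'3.pkl','wb'))
E
```

```text
10.49 0.27307471645773584 [ 0.4664 -0.1867  0.1382] [ 0.1 -0.4  1. ] [-0.04 -0.02 -0.03]
[ 0.5  0.3 -2. ]
12.43 0.27137367943965945 [ 0.4657 -0.1864  0.3391] [ 0.3  0.3 -1.6] [ 0.   -0.03  0.  ]
```

View pics/side3.png

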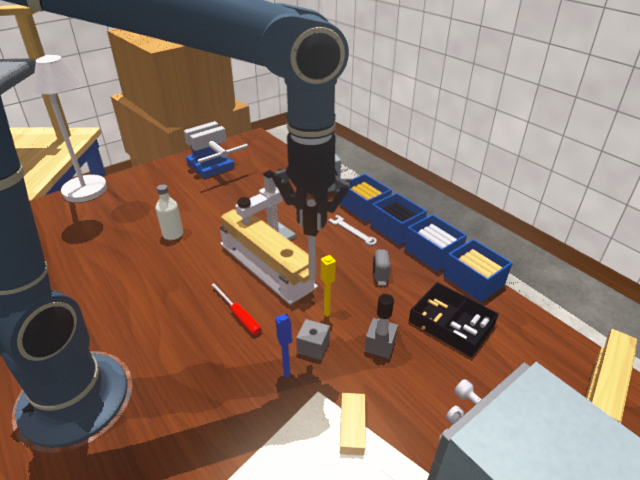

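```bash
python3 - <<'E'
from h import *
from plant import robot
O=[np.pi,0,np.radians(-55)]
s3=pickle.load(open('side3.pkl','rb'))
h=cv2.cvtColor(s3['image'],cv2.COLOR_RGB2HSV)[244:262,276:298];m=(h[...,1]<90)|(h[...,2]<150)
print('hole side now',np.argwhere(m).mean(0)[::-1]+[276,244],m.sum())
robot.move_straight([.5367,.0130,.30],vel=.15)
s=robot.sense();print(round(s['t'],2),s['opening'],s['tcp_pos'].round(4),s['tcp_rot'].round(4),s['wrist_force'].round(1))
for n in('top','side'):
    f=robot.grab_frame(n);save(f,n+'4.png');pickle.dump(f,open(n+'4.pkl','wb'))
f=pickle.load(open('side4.pkl','rb'))
print('tip px exp',proj(f,[s['tcp_pos']-[0,0,.132]]),'hole',proj(f,[.5367,.013,.1]))
cv2.imwrite('pics/g4.png',cv2.resize(f['image'][170:290,220:340],(600,600),interpolation=cv2.INTER_CUBIC)[:,:,::-1])
E
```

```text
hole side now [286.52380952 252.58730159] 63
14.12 0.27396528747263443 [0.5366 0.0119 0.3003] [-3.1414e+00 -4.0000e-04 -9.6170e-01] [ 0.2  0.1 -0.7]
tip px exp [[284.96110459 230.36055111]] hole [[285.96176633 252.76760946]]
```

View pics/g4.png

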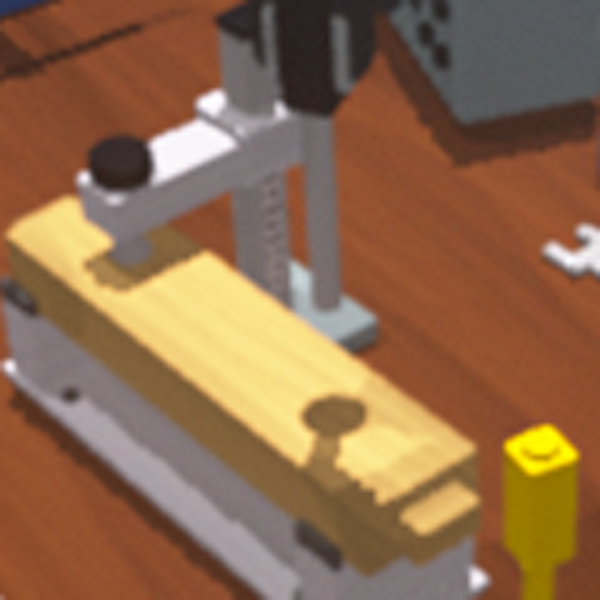

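View pics/top4.png

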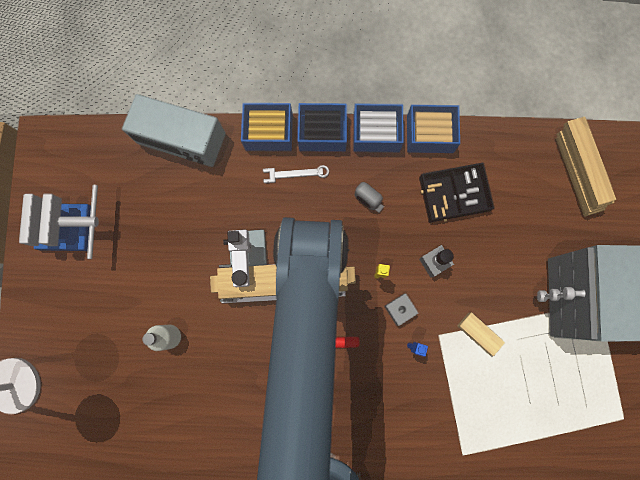

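```bash
python3 - <<'E'
from h import *
from plant import robot
f=pickle.load(open('side4.pkl','rb'));g=cv2.cvtColor(f['image'],cv2.COLOR_RGB2GRAY).astype(float)
T=robot.sense()['tcp_pos'];P=cloud(f)
for dz in(.045,.06,.075,.09,.105,.12,.128):
    u,v=proj(f,[T-[0,0,dz]])[0]; r=int(round(v)); 
    row=f['range_z'][r]; c=int(round(u)); z0=f['range_z'][r,c]
    idx=[k for k in range(c-7,c+8) if abs(row[k]-z0)<.02 and row[k]>0]
    q=np.nanmean(P[r,idx],0)
    print(dz,'exp u %.1f row %d'%(u,r),'stem u',np.mean(idx),len(idx),'depth mean xyz',q.round(4))
E
```

```text
0.045 exp u 283.2 row 199 stem u 282.5 6 depth mean xyz [0.5311 0.0064 0.2598]
0.06 exp u 283.5 row 204 stem u 283.0 7 depth mean xyz [0.5323 0.0073 0.2457]
0.075 exp u 283.8 row 210 stem u 283.5 6 depth mean xyz [0.5314 0.0052 0.2312]
0.09 exp u 284.1 row 215 stem u 283.5 6 depth mean xyz [0.5315 0.0064 0.2169]
0.105 exp u 284.4 row 221 stem u 284.0 7 depth mean xyz [0.5326 0.0074 0.1993]
0.12 exp u 284.7 row 226 stem u 284.5 6 depth mean xyz [0.532  0.0056 0.1866]
0.128 exp u 284.8 row 229 stem u 284.5 6 depth mean xyz [0.5313 0.0052 0.1786]
```

```bash
python3 - <<'E'
from h import *
from plant import robot
G=np.array([.537,.0128])
robot.move_straight([*G,.262],vel=.1); robot.sleep(.5)
s=robot.sense();print(round(s['t'],2),s['tcp_pos'].round(4),s['wrist_force'].round(2))
cmd=G+np.clip(G-s['tcp_pos'][:2],-.002,.002)
robot.move_straight([*cmd,.255],vel=.05); robot.sleep(.4)
s=robot.sense();print(round(s['t'],2),s['tcp_pos'].round(4),s['tcp_rot'].round(4),s['wrist_force'].round(2),cmd)
f=robot.grab_frame('side');save(f,'side5.png');pickle.dump(f,open('side5.pkl','wb'))
cv2.imwrite('pics/g5.png',cv2.resize(f['image'][210:280,250:320],(600,600),interpolation=cv2.INTER_CUBIC)[:,:,::-1])
E
```

```text
15.25 [0.5371 0.0128 0.2621] [-0.53 -0.28 -1.42]
15.94 [0.537  0.0128 0.2551] [-3.1414e+00 -1.0000e-04 -9.5990e-01] [ 1.11  1.11 -1.68] [0.53694924 0.01278837]
```

View pics/g5.png

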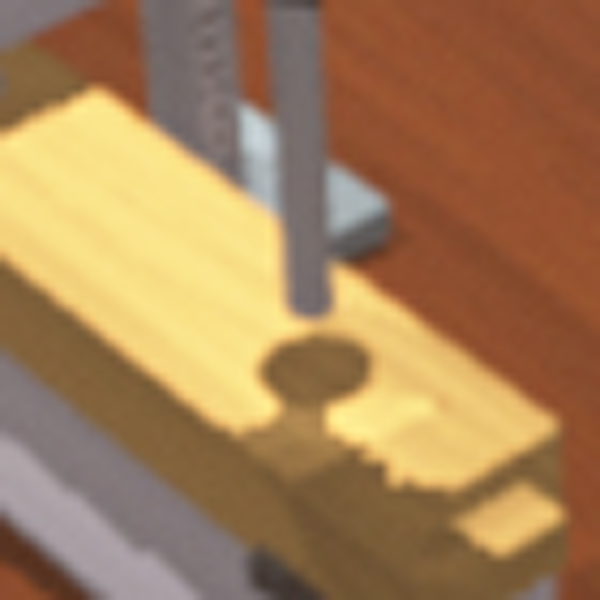

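```bash
python3 - <<'E'
from h import *
f=pickle.load(open('side5.pkl','rb'))
k=600/70
for p in([.537,.0128,.1232],[.537,.0128,.1]): print((proj(f,p)[0]+.5-[250,210])*k)
for d in([.002,0,0],[0,.002,0],[-.002,0,0]): print(d,(proj(f,np.array([.537,.0128,.1])+d)[0]+.5-[250,210])*k)
E
```

```text
[310.29147002 306.47076483]
[313.81508848 370.81034326]
[0.002, 0, 0] [319.69050479 368.0327779 ]
[0, 0.002, 0] [309.78364022 367.19336418]
[-0.002, 0, 0] [307.92986995 373.5925406 ]
```

Tip seen at crop (310,305), against (310,306) expected. The hole is at (316,370) against (314,371) under the tip, so it is centred within about 1 mm. Now I'll lower the probe.

```bash
python3 - <<'E'
from h import *
from plant import robot
G=[.5372,.0127]
c=robot.move_straight([*G,.2],vel=.05,contact_N=6)
s=robot.sense();print(c,round(s['t'],2),s['tcp_pos'].round(4),s['wrist_force'].round(2))
if not c:
    c=robot.move_straight([*G,.166],vel=.04,contact_N=6)
    robot.sleep(.6)
    s=robot.sense();print(c,round(s['t'],2),s['tcp_pos'].round(4),s['tcp_rot'].round(4),s['wrist_force'].round(2),s['torque'].round(3),s['opening'])
for n in('top','side'):
    f=robot.grab_frame(n);save(f,n+'6.png');pickle.dump(f,open(n+'6.pkl','wb'))
cv2.imwrite('pics/g6.png',cv2.resize(f['image'][165:285,220:340],(600,600),interpolation=cv2.INTER_CUBIC)[:,:,::-1])
x=s['tcp_pos'];k=5
for dz in(-.0223,-.066): print((proj(f,x+[0,0,dz])[0]+.5-[220,165])*k)
print((proj(f,[.537,.0128,.1])[0]+.5-[220,165])*k)
E
```

```text
False 17.24 [0.5375 0.0127 0.2003] [-0.09 -0.11 -1.26]
False 18.84 [0.5372 0.0127 0.166 ] [-3.1416  0.     -0.9599] [ 0.58 -0.07 -1.06] [-0.019  0.037 -0.051] 0.27347175262755985
[329.58431905 369.69955699]
[333.4855651  441.20854098]
[333.05880162 441.30603357]
```

View pics/g6.png

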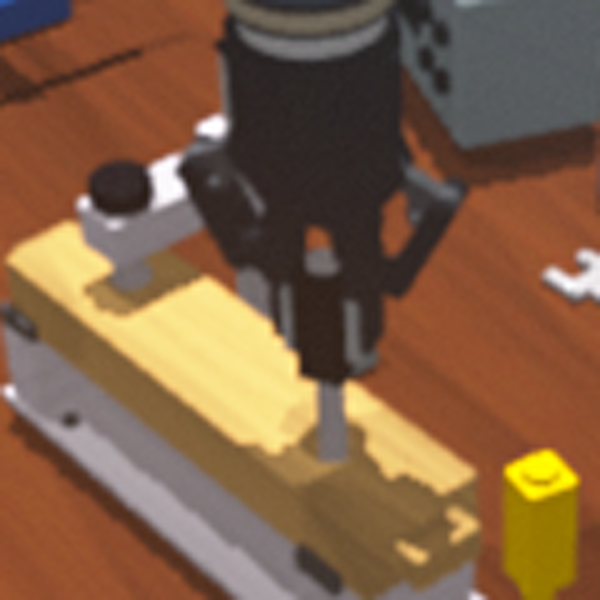

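View pics/side6.png

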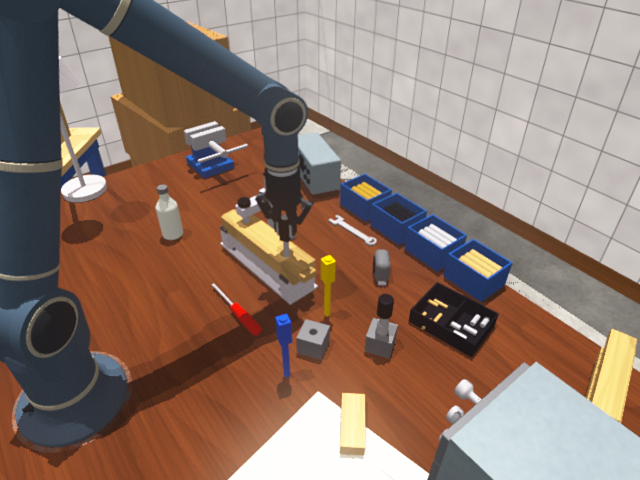

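The probe is in the hole with no contact: the force is unchanged, the stem enters at crop (333,458), and the handle is clear of the top. The gauge head is still down at (120,190). Handing in.

```bash
python3 - <<'E'
from plant import robot
print(robot.close_job()); s=robot.sense();print(s['t'],s['tcp_pos'],s['wrist_force'])
E
```

```text
the job is handed in; nothing more can be done
None
the job is handed in; nothing more can be done
```

The gauge head is fully down, and the probe is held upright in the rail's hole; I handed the job in at about 19 s of the 58 s allowed.

- **Gauge:** I pressed the cap from z = 0.194 down 29.8 mm. It stopped firmly, and a second press with a 26 N rise stopped at the same height. Afterwards the cap stood at about 0.164 (0.164 and 0.166 in the two views), so the foot reads about 10 mm on the rail, the low end of the stated range.
- **Probe:** I took the black-handled probe from its holder and centred it over the hole to within about 1 mm in the side view.
- **Final position:** By the arm's position, the tip is at about z = 0.034, which is 26 mm below the underside and 26 mm above the base plate. The handle is about 44 mm above the rail's top.
- **Contact:** The wrist force did not change during the insertion, so there was no sign of the probe touching the rail.
- **Not seen directly:** The tip below the rail can't be seen from either camera, so its depth comes from the arm's position and the measured grip.
- **Disagreements:** The two views missed each other by up to 2 mm, within the stated calibration. No check failed.

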